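# Load the printing block on the sloping board and lock it with the cam

### The arm

A 6-joint arm with a two-finger parallel gripper is mounted at the origin on the work surface. World frame = base frame: x ahead of the robot, y to its left, z up, the work surface at z = 0. Lengths are in m, angles in rad, forces in N, time in s.
With the tool pointing down it reaches from about 0.25 to 0.775 m from the base axis. Payload 8.9 kg.
Tool frame: the origin (TCP) lies midway between the tips of the shut fingers; the grasp point (between the pads) lies 19 mm behind it; z points along the fingers, x is the direction in which the jaws open and shut, and the axes are right-handed (so a half turn about z gives the same grasp; the last joint's range is limited). The gripper opens to 85 mm and grips with 20 to 120 N. Pads are 22 mm wide; open, the fingers measure 114 mm over their backs; the gripper's body (76 mm by 85 mm) begins 54 mm behind the grasp point. The pads swing forward as they close: fully open they stand 13 mm farther back than shut.
Start: joints at [0.978, 0.291, -0.153, 1.127, 0, 1.431], TCP at [0.23, 0.472, 0.231] pointing down, gripper open.
Joint ranges: [-2.52, 2.52], [-0.91, 1.74], [-1.3, 1.37], [-1.96, 2.02], [-1.52, 1.47], [-3.14, 3.14]. Speed limits (rad/s): [2.22, 2.22, 2.79, 3.14, 3.14, 3.14].

### API

Orientations are given as a unit quaternion [x, y, z, w].
In Python, from station import r gives the robot as it stands.
- The arm moves only by the shell command python3 -m crank 'ROWS' [FORCE]. ROWS is text: rows parted by semicolons, each of 7 numbers parted by spaces: the finger opening in m, from 0 to 0.0854, then the shift along the tool's x, y, z in m, then the turn, a rotation vector about the tool's x, y, z in degrees. A call has exactly 10 rows; each row is the pose to reach, as a shift and turn from the pose commanded when the call began, along the tool's axes at that moment; what a row does not reach only later rows make up. A row lasts 1/10 s, in which the tool goes at most 50 mm and 8.59 degrees, less where a joint would pass 70% of its speed; a pose out of reach is approached as far as the arm can. A call with a gripper value outside its range is refused whole. The fingers move at their own pace and stop on an object; FORCE is the grip in N (left out, the last holds). Time passes only in rows, so rows that repeat a pose let the fingers close, or fill a call up. It gives the time, the measured TCP pose, the force and the opening at its end, in the units of the state.
- r.observe(): the state, without advancing time (a new reading comes with each control period).
- r.get_image(name): name is "scene" or "top" or "wrist"; returns a dict with "color" (400x640x3 uint8, red, green, blue), "fx", "fy", "cx", "cy" (pixels), "dist" ([k1, k2, p1, p2, k3] as OpenCV has them; the pictures are not rectified), "rvec" (rotation vector, rad) and "tvec" (3), from world to camera coordinates, as OpenCV has them. Camera axes: x right, y down, z forward; pixel columns grow to the right and rows downward; lengths in m; the calibration is good to about 2 mm. A picture is of the moment at which its call begins. There is no depth.
- r.close_job(): hands the job in, once; it reports no verdict.
Trained networks look in a picture, given as the dict that the camera call returned (one of the last four; its "shot" number tells which), for a name from the list of things; names that differ only in an ending like _2 or _b are one class to them, and where a whole thing is asked for, a point or a joint stands for the part that bears it (a point fixed in the world has none). Each returns a list of dicts, best first, with "score" (0 to 1); they miss things now and then, are a little off and sometimes report something else, mostly with a low value. They report only what shows in the picture. A call takes as long as a camera call. They do not tell look-alikes from the thing itself.
- r.regions_of(picture, thing): "region" (400x640 bool, what is visible of it) and "bbox" ([left, top, width, height] in pixels, round what is visible of it).
The state is a dict: "time_s": time; "joint_positions": joint angles; "qd": joint speeds; "effort": joint torques, N m; "tcp_pos": TCP position; "eef_rot": TCP orientation; "force": force on the tool from outside, world axes, zero at the start; "wrist_torque": the same for the moment, N m; "opening": opening from 0.0 (shut) to 1.0 (fully open).
Only numpy, scipy, OpenCV 4.12 (cv2) and the standard library are available. Lean on these libraries where they do the work, as an engineer would, in place of code of your own. Each camera call takes 0.05 s, during which the arm holds its last target.

### The job

Get the carved leaf printing block ready for inking. Set it down on the sloping board (no dropping), carved face up and lengthways up the slope, a good way short of the bottom ledge and between the side fence and the open cam, and let go so that it slides down onto the ledge by its own weight. Then swing the cam lever clockwise until the cam holds the block snugly against the side fence, firm but never forced, and leave everything else on the bench where it is.

Things in the scene. Friction and masses are not known exactly. Their poses are not given: they have to be found in the camera images.
- plate: Smooth white sloping board, 188 x 200 mm, on a heavy brown base with four dowels; fixed, its place and turn vary. Origin: on the top face at its lowest corner, where the ledge meets the fence's zero line. Own x: up the slope along the face (26 deg, away from the robot); y: left along the ledge (rises 5 deg); z: square out of the face. Face spans x -21..167, y -54..146 mm. Board directions below are these.
- ledge (a point): Point on the board's face at the locating side (board x = 0, y = 28 mm) of the dark bottom ledge: 10 mm high, 14 mm wide, board y -18..78. The face is smooth, so a block let go on it slides down to the ledge; it may stop on the ledge still a few mm short of the fence, and the cam then pushes it across.
- fenceline (a point): Zero mark of the side fence, on the face at board x = 32, y = 0. The fence (dark, 12 mm high, board x 4..60, right of the block's place, two brass thumb screws 17 mm high on it at y = -18) is screwed fast anywhere in a 9 mm slot: its rubber-faced locating side lies at an unmeasured board y of 0 to 9 mm and must be felt. The rubber gives 1 mm per 6 N.
- block: Bamboo printing block with a dark carved leaf on top: 80 (own x) x 56 (own y) x 24 mm, 70 to 130 g. Origin: centre of its underside, z out of the carved face. Starts flat on the bench, face up; either short end may go to the ledge. Locked, its origin is at board x = 40 mm, z = 0, y = 28 mm plus the fence's setting, less the rubber's give.
- cam: Turquoise eccentric disc, radius 22, 12 mm high, with lever, left of the block's place. Origin on the pivot (board x 30, y 82, z 0), z out of the board. Own axes parallel to the board's when open; it starts 0 to 0.35 rad clockwise (from above) of that and stops at 2.4. Disc centre: 14 mm along own +y, so at a turn a its side to the block is at board y = 60 + 14 cos(a) mm.
- pivot (a point): The cam's pivot on the board. Turning it free takes 1 to 2 N at the knob and it stays where left. It meets a block lying against the fence at a turn of 1.2 to 1.9 rad, by the fence's setting. Then the push at the knob climbs over the next 0.1 to 0.2 rad: 3 to 4 N more than when free is snug (8 to 11 N on the block), 5.5 N more is forced and dents the block (17 N).
- knob (a point): Middle of the orange upright knob on the cam lever: 14 mm diameter, 19 to 45 mm above the board's face (this point 32), 75 mm from the pivot, in the cam's own direction 120 deg from x towards y. The flat lever below it is 14 mm wide, 14 to 20 mm above the face. As the cam closes, the knob goes first up the slope, then round to the right.
- bucket: Turquoise plastic bucket, 122 mm wide, 105 mm tall, origin under its centre. Leave alone.
- cube: Natural wooden cube, 45 mm, origin under its centre. Leave alone.
- eggcup: Glossy red ceramic egg cup, 48 mm wide, 61 mm tall, origin under its centre. Leave alone.
- stamp: Round wooden hand stamp, 52 mm wide, 22 mm tall, origin under its centre. Not the block wanted; leave alone.
- spade: Yellow silicone spade lying along its x, about 180 x 58 x 12 mm, origin under its middle. Leave alone.
- roller: Black ink roller with wooden handle lying along its x (roller at the origin, handle to -x), 155 x 74 x 30 mm. Leave alone.
Things that resemble listed ones, but are neither listed nor needed, are in the scene too. What is shaped like the block but blue or red is not meant.

How it is judged:
By the outcome, as a careful person would: the job done as asked, in the order asked, and still so for the second after the job is handed in, with the robot touching nothing.
It also fails if it takes over 72 s, if anything falls off the work surface, if the arm or the gripper's body presses on something with over 40 N, if the wrist force passes 120 N, or if a joint passes its speed limit or range.

## Working session

There is one attempt and no reset: what is moved stays moved. The work goes in short steps, Python scripts to look and compute and a shell command to move; the robot and the scene stay as the last step left them, time stands still between calls to the robot, and variables do not carry over. Pictures are saved under pics/ and viewed, and the job is handed in when it is done.

```bash
ls; mkdir -p pics; python3 - <<'E'
from station import r
import cv2
s=r.observe(); print({k:(v if not hasattr(v,'round') else v) for k,v in s.items()})
for n in ["scene","top","wrist"]:
    p=r.get_image(n); cv2.imwrite(f"pics/{n}0.png",p["color"][:,:,::-1]); print(n,p['fx'],p['cx'],p['cy'],p['dist'],p['rvec'],p['tvec'],p['shot'])
E
```

```text
pics
{'time_s': 0.0, 'joint_positions': array([ 9.77715773e-01,  2.91293312e-01, -1.54131907e-01,  1.12672408e+00,
       -1.66571060e-06,  1.43150300e+00]), 'qd': array([-0.00022306, -0.00124414, -0.00285496,  0.00132701, -0.00055828,
       -0.00068708]), 'effort': array([ 1.29590499e-03, -5.37147331e+01,  3.31367326e+01,  1.62446732e-02,
       -1.82675285e-04,  8.64383424e-06]), 'tcp_pos': array([0.22988349, 0.47148962, 0.23072347]), 'eef_rot': array([ 8.48048332e-01,  5.29918454e-01, -6.17571301e-04,  2.76118132e-04]), 'force': array([-0.37574302, -0.26217415,  0.70461031]), 'wrist_torque': array([-0.01486102, -0.04726176,  0.00391108]), 'opening': 1.000067396950036}
scene 426.0194146350631 316.2147544290556 197.99649965067854 [0.0030164 0.        0.        0.        0.       ] [ 2.4575869   0.6687313  -0.22162832] [-0.40269577 -0.18142726  1.43913191] 1
top 425.56385515503564 322.2543188760715 198.61469201122213 [-0.08025146  0.          0.          0.          0.        ] [ 2.17264291 -2.11440645  0.10368474] [-0.01619616  0.51406714  1.17915294] 2
wrist 345.8334115543455 318.3918007905265 198.11788509184487 [-0.01604684  0.          0.          0.          0.        ] [-2.41637347 -1.51038855 -0.24953124] [-0.52413931 -0.04212152  0.38126895] 3
```

View pics/scene0.png

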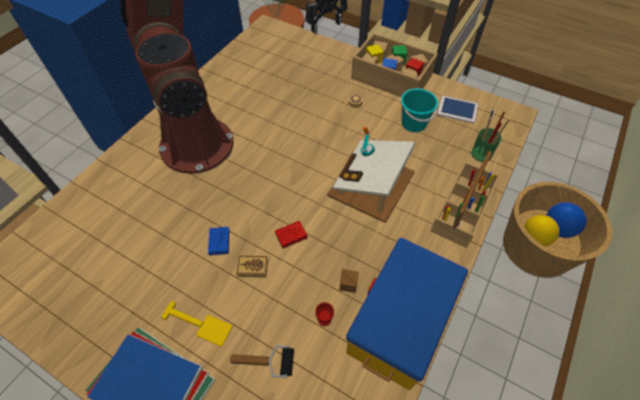

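View pics/top0.png

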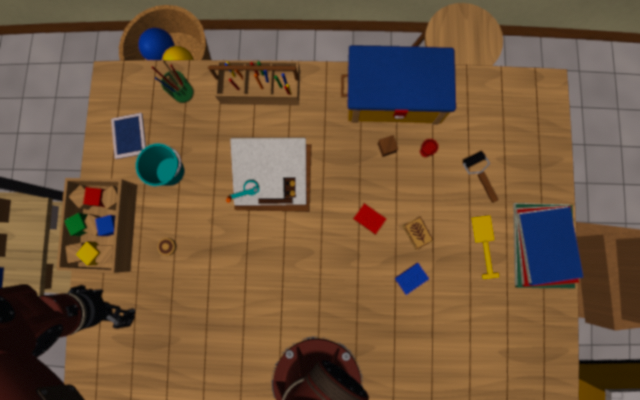

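View pics/wrist0.png

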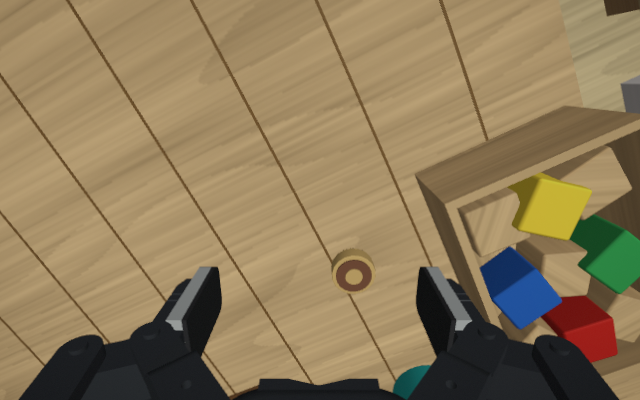

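```bash
python3 - <<'E'
from station import r
import cv2,numpy as np,pickle
out={}
for n in ["top","scene"]:
    p=r.get_image(n); out[n]=dict(p)
    for t in ["block","plate","cam","knob","ledge","fenceline","pivot","stamp"]:
        try: L=r.regions_of(p,t)
        except Exception as e: print(n,t,e); continue
        out[n+t]=L
        print(n,t,[(round(float(d['score']),2),list(map(int,d['bbox'])),int(d['region'].sum())) for d in L[:4]])
    c=p['color'][:,:,::-1]
    if n=="top": a=c[190:300,340:450]; b=c[125:220,215:325]
    else: a=c[215:295,195:315]; b=c[120:225,320:420]
    cv2.imwrite(f"pics/{n}_blk.png",cv2.resize(a,None,fx=5,fy=5,interpolation=cv2.INTER_CUBIC))
    cv2.imwrite(f"pics/{n}_brd.png",cv2.resize(b,None,fx=5.7,fy=5.7,interpolation=cv2.INTER_CUBIC))
pickle.dump(out,open("v0.pkl","wb"))
E
```

```text
top block [(0.92, [354, 207, 29, 22], 539), (0.63, [406, 220, 24, 26], 555), (0.59, [393, 264, 33, 31], 663)]
top plate [(0.56, [222, 138, 87, 67], 5037)]
top cam [(0.88, [225, 180, 34, 24], 323)]
top knob [(0.8, [225, 179, 32, 22], 284)]
top ledge [(0.64, [227, 137, 76, 66], 4988)]
top fenceline [(0.72, [225, 134, 80, 70], 5079)]
top pivot [(0.74, [226, 137, 78, 69], 5007), (0.55, [224, 180, 34, 23], 327)]
top stamp [(0.57, [162, 239, 14, 16], 267)]
scene block [(0.65, [273, 218, 36, 31], 576), (0.57, [237, 257, 32, 20], 632)]
scene plate [(0.64, [335, 126, 79, 71], 3027)]
scene cam []
scene knob [(0.45, [360, 127, 16, 29], 289)]
scene ledge [(0.88, [334, 129, 78, 62], 3138)]
scene fenceline [(0.58, [332, 128, 83, 65], 3222)]
scene pivot [(0.56, [330, 126, 83, 70], 3197)]
scene stamp [(0.44, [348, 93, 16, 11], 146)]
```

View pics/top_blk.png

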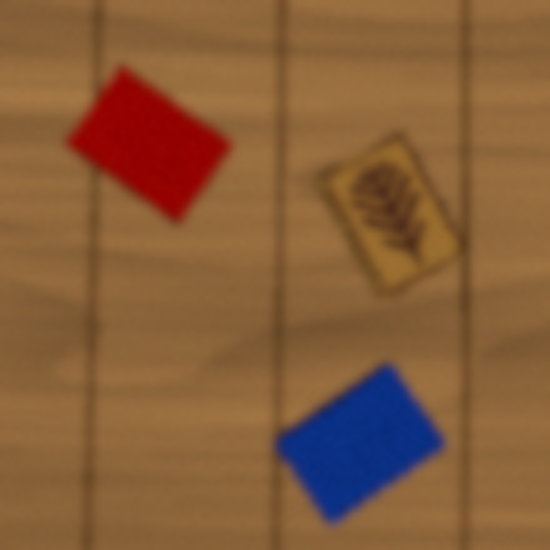

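View pics/top_brd.png

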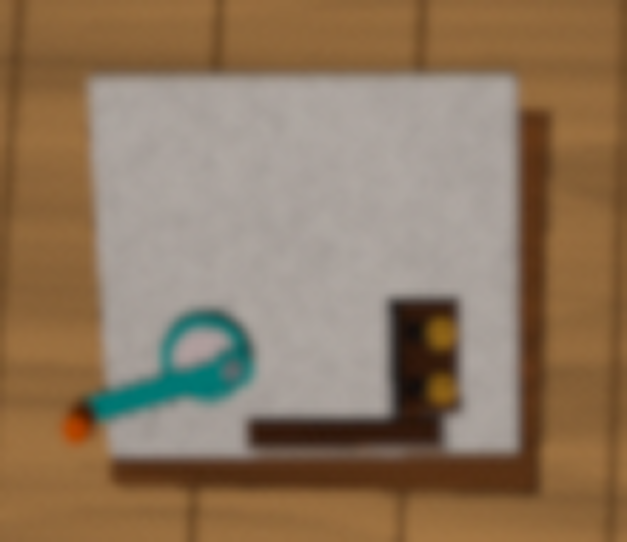

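View pics/scene_brd.png

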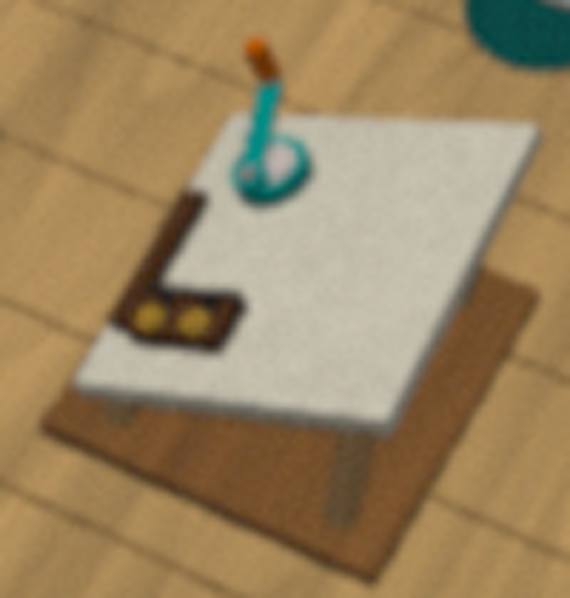

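```bash
cat > h.py <<'E'
import numpy as np,cv2,pickle
from scipy.spatial.transform import Rotation as R
from scipy.optimize import least_squares
def proj(p,X):
    K=np.array([[p['fx'],0,p['cx']],[0,p['fy'],p['cy']],[0,0,1]],float)
    return cv2.projectPoints(np.asarray(X,float).reshape(-1,1,3),np.array(p['rvec'],float),np.array(p['tvec'],float),K,np.array(p['dist'],float))[0][:,0]
def Rb(yaw,a=26.,b=5.):
    a,b=np.radians([a,b]); zx,zy=np.sin(a),np.sin(b)
    x=np.array([np.cos(a),0,zx]); # y: z=sin b, perp x
    yx=-zx*zy/np.cos(a); y=np.array([yx,np.sqrt(1-yx**2-zy**2),zy])
    M=np.c_[x,y,np.cross(x,y)]
    return R.from_euler('z',yaw).as_matrix()@M
E
cat > fit.py <<'E'
from h import *
v=pickle.load(open('v0.pkl','rb')); T,S=v['top'],v['scene']
uc=lambda c,s,o:(np.array(c,float)+.5)/s-.5+np.array(o)
P=np.array([[167,146,0],[167,-54,0],[-21,-54,0],[-21,146,0]])/1e3
extra=np.array([[-14,78,10],[60,0,12]])
ut=uc([(90,75),(518,73),(518,457),(110,460)],5.7,(215,125))
us=uc([(540,125),(390,428),(75,386),(238,115)],5.7,(320,120))
def f(q,full=False):
    X=P@Rb(q[3],*(q[4:6] if len(q)>4 else (26,5))).T+q[:3]
    return np.r_[(proj(T,X)-ut).ravel(),(proj(S,X)-us).ravel()]
for q0 in ([.5,.1,.05,0],[.5,.1,.05,0,26,5]):
    s=least_squares(f,q0,x_scale=[.01,.01,.01,.1]+[1]*(len(q0)-4)); print(np.round(s.x,4),np.round(s.fun.reshape(-1,2),2).tolist())
    if len(q0)==4: board=s.x
B=np.array([[40,28,24],[40,-28,24],[-40,-28,24],[-40,28,24]])/1e3
bt=uc([(320,178),(400,133),(463,243),(388,297)],5,(340,190))
def g(q): return (proj(T,B@R.from_euler('z',q[2]).as_matrix().T+[q[0],q[1],0])-bt).ravel()
s=least_squares(g,[.4,-.25,.5],x_scale=[.01,.01,.1]); print(np.round(s.x,4),np.round(s.fun,2))
E
python3 fit.py
```

```text
[0.5141 0.099  0.056  0.0032] [[-0.33, 0.04], [-0.35, 0.14], [-0.27, -1.18], [-0.06, -1.0], [-0.16, 0.33], [-0.84, -0.2], [-0.42, 0.07], [-0.91, -0.02]]
[5.13900e-01 9.90000e-02 5.62000e-02 3.60000e-03 2.55781e+01 5.21140e+00] [[-0.3, 0.01], [-0.35, 0.08], [-0.28, -1.13], [-0.13, -0.89], [-0.12, 0.42], [-0.73, 0.06], [-0.46, 0.01], [-1.01, -0.26]]
[ 0.4267 -0.2764  0.5487] [-1.17 -0.38 -0.34 -1.21  1.7   1.19 -0.19  0.36]
```

```bash
python3 - <<'E'
from h import *
v=pickle.load(open('v0.pkl','rb'))
for n in ("top","scene"):
    p=v[n];Rm=cv2.Rodrigues(np.array(p['rvec'],float))[0]; print(n,(-Rm.T@np.array(p['tvec'])).round(3))
E
```

```text
top [ 0.364 -0.038  1.233]
scene [ 0.849 -0.628  1.073]
```

View pics/scene_blk.png

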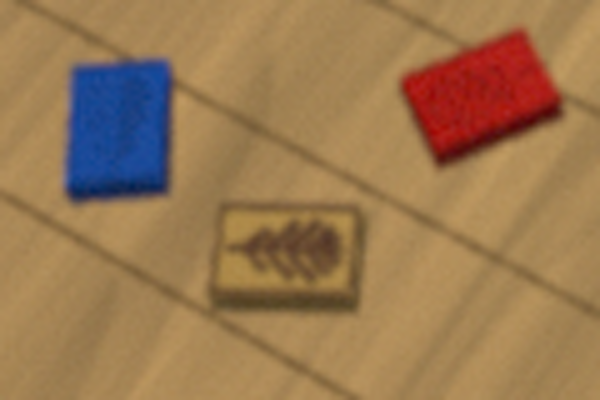

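Candidates in the top picture are the leaf block at (417,233), the red look-alike at (369,219) and the blue look-alike at (411,278). The crop shows the dark leaf on bamboo at (417,233), so that one is the block. The board is at (270,172), with the cam's orange knob at (228,199). I'll hover over the block first.

```bash
cat >> h.py <<'E'
def goal(s,pos,Rot):
    R0=R.from_quat(s['eef_rot']); d=R0.inv().apply(np.asarray(pos)-s['tcp_pos']); w=np.degrees((R0.inv()*R.from_matrix(Rot)).as_rotvec())
    return (d*1000).round(1),w.round(2)
def down(h): # tool down, x heading h deg
    c,s=np.cos(np.radians(h)),np.sin(np.radians(h)); return np.c_[[c,s,0],[s,-c,0],[0,0,-1.]]
E
python3 - <<'E'
from h import *; from station import r
print(goal(r.observe(),[.42,-.276,.2],down(121.4)))
E
```

```text
(array([-588.9,  498.5,   31.3]), array([  0. ,  -0. , -57.4]))
```

```bash
python3 -m crank '0.085 -0.3 0.25 0.0 0 0 -30; 0.085 -0.3 0.25 0.0 0 0 -30;0.085 -0.3 0.25 0.0 0 0 -30;0.085 -0.3 0.25 0.0 0 0 -30;0.085 -0.3 0.25 0.0 0 0 -30;0.085 -0.3 0.25 0.0 0 0 -30;0.085 -0.3 0.25 0.0 0 0 -30;0.085 -0.3 0.25 0.0 0 0 -30;0.085 -0.3 0.25 0.0 0 0 -30;0.085 -0.3 0.25 0.0 0 0 -30'
python3 - <<'E'
from h import *; from station import r
print(goal(r.observe(),[.42,-.276,.2],down(121.4)))
E
```

```text
time_s: 2.05
tcp_pos: [0.3237, 0.0914, 0.2315]
eef_rot: [0.684, 0.73, 0.0, 0.0]
force: [0.4, 0.4, -0.4]
opening: 0.998
(array([-372.9,   72.2,   31.4]), array([ 3.000e-02, -1.000e-02, -2.767e+01]))
```

```bash
python3 -m crank '0.085 -0.373 0.072 0.03 0 0 -27.7; 0.085 -0.373 0.072 0.03 0 0 -27.7;0.085 -0.373 0.072 0.03 0 0 -27.7;0.085 -0.373 0.072 0.03 0 0 -27.7;0.085 -0.373 0.072 0.03 0 0 -27.7;0.085 -0.373 0.072 0.03 0 0 -27.7;0.085 -0.373 0.072 0.03 0 0 -27.7;0.085 -0.373 0.072 0.03 0 0 -27.7;0.085 -0.373 0.072 0.03 0 0 -27.7;0.085 -0.373 0.072 0.03 0 0 -27.7'
python3 - <<'E'
from h import *; from station import r
p=r.get_image("wrist"); cv2.imwrite("pics/w1.png",p["color"][:,:,::-1]); pickle.dump(dict(p),open("w1.pkl","wb"))
s=r.observe();print(s['force'],s['joint_positions'].round(3))
E
```

```text
time_s: 3.05
tcp_pos: [0.4229, -0.2754, 0.2004]
eef_rot: [0.487, 0.873, -0.0, -0.0]
force: [-0.1, 1.4, 0.2]
opening: 0.996
[0.29352045 0.86100938 0.33771137] [-0.721  0.271 -0.265  1.037  0.    -1.275]
```

View pics/w1.png

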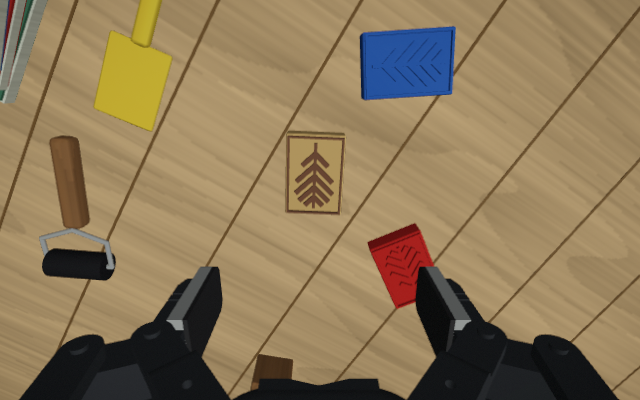

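```bash
cat > fb.py <<'E'
from h import *
p=pickle.load(open('w1.pkl','rb'))
Rm=cv2.Rodrigues(np.array(p['rvec'],float))[0]; C=-Rm.T@np.array(p['tvec']); print("cam",C.round(3),Rm[2].round(3))
c=p['color'][:,:,::-1][115:230,265:365]; cv2.imwrite("pics/w1c.png",cv2.resize(c,None,fx=5,fy=5,interpolation=cv2.INTER_CUBIC))
E
python3 fb.py
```

```text
cam [ 0.352 -0.32   0.343] [ 0.276  0.171 -0.946]
```

View pics/w1c.png

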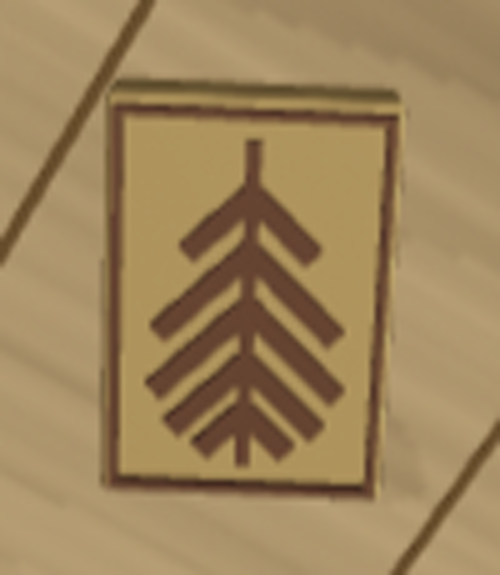

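```bash
cat >> fb.py <<'E'
B=np.array([[40,28,24],[40,-28,24],[-40,-28,24],[-40,28,24]])/1e3
bt=(np.array([(110,103),(400,117),(373,495),(105,487)],float)+.5)/5-.5+[265,115]
def g(q): return (proj(p,B@R.from_euler('z',q[2]).as_matrix().T+[q[0],q[1],0])-bt).ravel()
s=least_squares(g,[.42,-.27,3.67],x_scale=[.01,.01,.1]); print(s.x.round(4),np.degrees(s.x[2])-180,s.fun.round(2))
t=proj(p,[[.4229,-.2754,.0],[.4229,-.2754,.2]]);print(t)
E
python3 fb.py
```

```text
cam [ 0.352 -0.32   0.343] [ 0.276  0.171 -0.946]
[ 0.4283 -0.2769  3.6516] 29.221550840666566 [-1.44 -2.1   1.55 -2.23  1.35  2.96 -1.47  2.29]
[[318.27412206 166.66473331]
 [318.4731423  268.2651697 ]]
```

```bash
python3 - <<'E'
from h import *; from station import r
print(goal(r.observe(),[.4283,-.2769,.001],down(119.2)))
E
```

```text
(array([ -6.3,   3.4, 199.5]), array([-0.01, -0.08,  2.57]))
```

```bash
python3 -m crank '0.085 -0.006 0.003 0.03 0 0 2.6;0.085 -0.006 0.003 0.06 0 0 2.6;0.085 -0.006 0.003 0.09 0 0 2.6;0.085 -0.006 0.003 0.12 0 0 2.6;0.085 -0.006 0.003 0.14 0 0 2.6;0.085 -0.006 0.003 0.155 0 0 2.6;0.085 -0.006 0.003 0.17 0 0 2.6;0.085 -0.006 0.003 0.18 0 0 2.6;0.085 -0.006 0.003 0.19 0 0 2.6;0.085 -0.006 0.003 0.199 0 0 2.6'
python3 - <<'E'
from h import *; from station import r
print(goal(r.observe(),[.4283,-.2769,.001],down(119.2)))
p=r.get_image("wrist"); cv2.imwrite("pics/w2.png",p["color"][:,:,::-1])
E
```

```text
time_s: 4.1
tcp_pos: [0.4274, -0.2772, 0.002]
eef_rot: [0.506, 0.862, 0.0, 0.0]
force: [-0.1, 0.3, 0.2]
opening: 0.996
(array([-0.2,  0.9,  1. ]), array([ 0.01,  0.02, -0.02]))
```

View pics/w2.png

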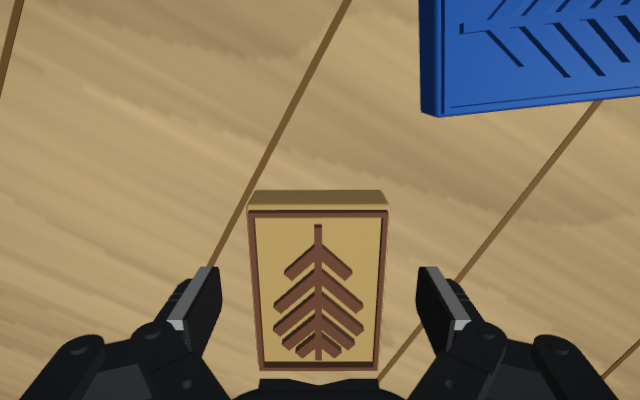

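The leaf block sits midway between the fingers, spanning x 250–388 with its centre near (318,290). I'll close on it.

```bash
python3 -m crank '0.05 0 0.001 0.001 0 0 0;0.05 0 0.001 0.001 0 0 0;0.05 0 0.001 0.001 0 0 0;0.05 0 0.001 0.001 0 0 0;0.05 0 0.001 0.001 0 0 0;0.05 0 0.001 0.001 0 0 0;0.05 0 0.001 0.001 0 0 0;0.05 0 0.001 0.001 0 0 0;0.05 0 0.001 0.001 0 0 0;0.05 0 0.001 0.001 0 0 0' 35
python3 -m crank '0.05 0 0 -0.02 0 0 0;0.05 0 0 -0.04 0 0 0;0.05 0 0 -0.07 0 0 0;0.05 0 0 -0.1 0 0 0;0.05 0 0 -0.13 0 0 0;0.05 0 0 -0.16 0 0 0;0.05 0 0 -0.19 0 0 0;0.05 0 0 -0.22 0 0 0;0.05 0 0 -0.25 0 0 0;0.05 0 0 -0.25 0 0 0'
python3 - <<'E'
from h import *; from station import r
s=r.observe();print(s['force'],s['opening']*85.4)
p=r.get_image("wrist"); cv2.imwrite("pics/w3.png",p["color"][:,:,::-1]);pickle.dump(dict(p),open("w3.pkl","wb"))
E
```

```text
time_s: 5.15
tcp_pos: [0.4281, -0.2778, 0.0018]
eef_rot: [0.507, 0.862, -0.0, 0.0]
force: [-0.3, 1.2, 7.1]
opening: 0.646
time_s: 6.15
tcp_pos: [0.4291, -0.2788, 0.2549]
eef_rot: [0.507, 0.862, -0.001, 0.003]
force: [-0.3, -1.4, -1.3]
opening: 0.648
[-0.2834355  -1.44461988 -1.26644602] 55.31893338179546
```

View pics/w3.png

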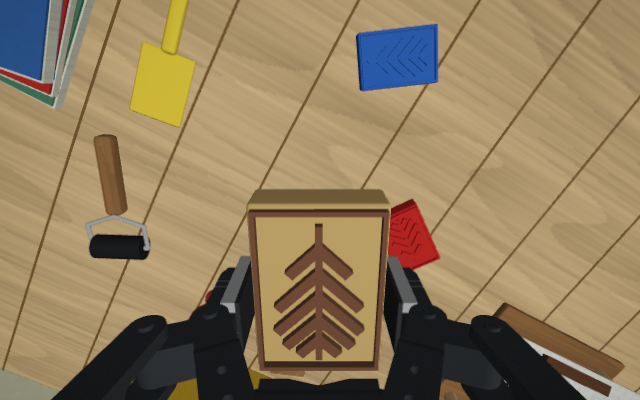

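```bash
cat >> h.py <<'E'
BP=np.array([.5141,.099,.056]); BY=.0032
def bpose(xyz_mm,xhead=90,bp=None,by=None):
    """board pos mm; tool z=-zb, tool x at angle xhead (from board x toward y)"""
    bp=BP if bp is None else bp; M=Rb(BY if by is None else by)
    c,s=np.cos(np.radians(xhead)),np.sin(np.radians(xhead))
    return bp+M@(np.array(xyz_mm)/1e3), M@np.c_[[c,s,0],[s,-c,0],[0,0,-1.]]
def inboard(s,bp=None,by=None):
    bp=BP if bp is None else bp; M=Rb(BY if by is None else by)
    Q=M.T@R.from_quat(s['eef_rot']).as_matrix()
    return (M.T@(s['tcp_pos']-bp)*1e3).round(1),np.degrees(np.arctan2(Q[1,0],Q[0,0])).round(2),Q[:,2].round(4),(M.T@s['force']).round(2)
E
python3 - <<'E'
from h import *; from station import r
s=r.observe(); P,Q=bpose([105,41,110]); print(P,goal(s,P,Q))
E
```

```text
[0.55864026 0.1292828  0.20400377] (array([292.9, 311.8,  48.2]), array([-26.68,  -1.04,  27.16]))
```

```bash
python3 -m crank '0.05 0.04 0.04 0 0 0 0;0.05 0.08 0.08 0 -3 0 3;0.05 0.11 0.12 0 -6 0 6;0.05 0.14 0.15 0.01 -9 0 9;0.05 0.17 0.18 0.02 -12 0 12;0.05 0.2 0.21 0.03 -15 0 15;0.05 0.225 0.24 0.035 -18 0 18;0.05 0.25 0.265 0.04 -21 -0.5 21;0.05 0.27 0.29 0.045 -24 -1 24;0.05 0.285 0.305 0.048 -26 -1 26'
python3 - <<'E'
from h import *; from station import r
s=r.observe(); P,Q=bpose([105,41,110]); print(goal(s,P,Q),s['joint_positions'].round(2))
p=r.get_image("wrist"); cv2.imwrite("pics/w4.png",p["color"][:,:,::-1]);pickle.dump(dict(p),open("w4.pkl","wb"))
E
```

```text
time_s: 7.2
tcp_pos: [0.5543, 0.1218, 0.2014]
eef_rot: [0.674, 0.705, 0.188, 0.12]
force: [0.4, -0.0, -0.5]
opening: 0.648
(array([7.4, 5.2, 0.2]), array([-0.86, -0.32,  1.  ])) [ 0.04  0.07 -0.63  0.42  0.09  0.01]
```

View pics/w4.png

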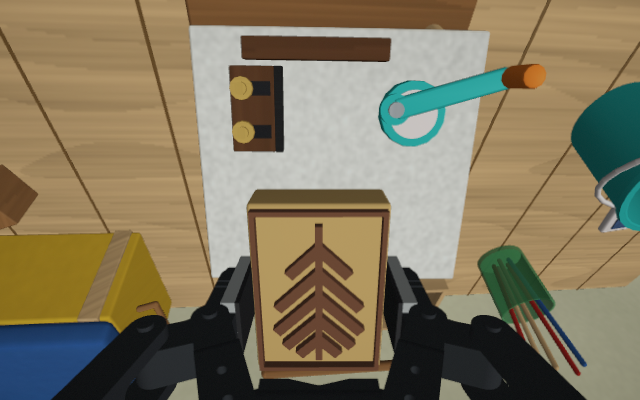

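```bash
python3 - <<'E'
from h import *
c=pickle.load(open('w4.pkl','rb'))['color'][:,:,::-1]
cv2.imwrite("pics/w4a.png",cv2.resize(c[15:165,180:340],None,fx=4.5,fy=4,interpolation=cv2.INTER_CUBIC)[:600])
cv2.imwrite("pics/w4b.png",cv2.resize(c[15:165,340:560],None,fx=3.6,fy=4,interpolation=cv2.INTER_CUBIC)[:600])
E
```

```text
(no output)
```

View pics/w4a.png

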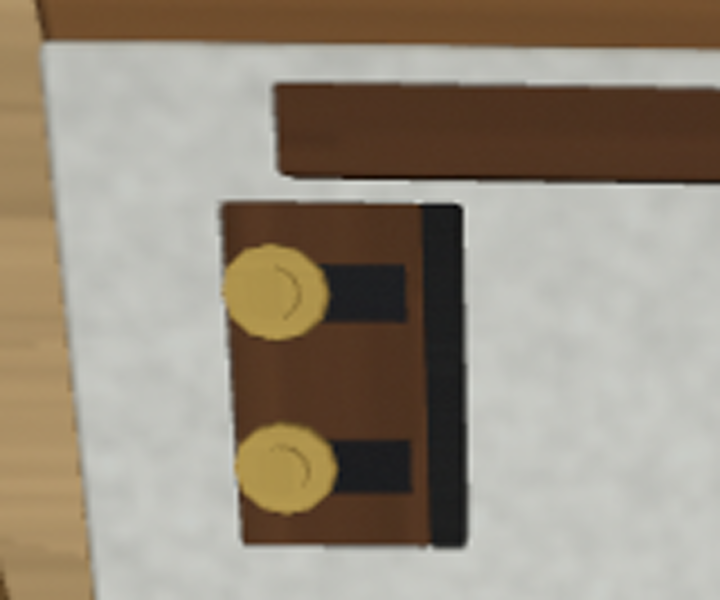

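View pics/w4b.png

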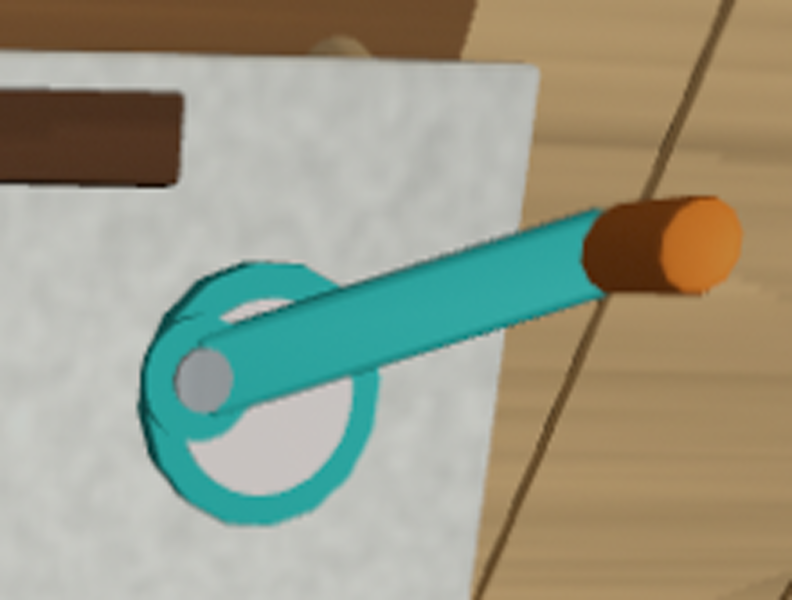

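```bash
cat > fit2.py <<'E'
from h import *
import sys
W=pickle.load(open('w4.pkl','rb'))
ua=lambda c:(np.array(c,float)+.5)/[4.5,4]-.5+[180,15]
ub=lambda c:(np.array(c,float)+.5)/[3.6,4]-.5+[340,15]
pts=[([-21,-54,0],ua((42,43))),([-21,146,0],ub((538,66))),([-14,-18,10],ua((275,84))),([-14,78,10],ub((183,93))),([167,146,0],np.array([455,278.]))]
X=np.array([p[0] for p in pts])/1e3; U=np.array([p[1] for p in pts])
fe=[(4,ua((463,205))),(60,ua((467,546)))]
kn=ub((703,245)); pv=ub((204,380))
def f(q):
    M=Rb(q[3],*(q[6:8] if len(q)>6 else (26,5))); P=lambda x:proj(W,np.atleast_2d(x)@M.T+q[:3])
    r=[(P(X)-U).ravel()]
    for x,u in fe: r.append(P([x/1e3,q[4]/1e3,.012])[0]-u)
    a=np.radians(120)-q[5]
    r.append(P([.03+.075*np.cos(a),.082+.075*np.sin(a),.045])[0]-kn)
    r.append(P([.03,.082,.021])[0]-pv)
    return np.concatenate(r)
for q0 in ([.514,.099,.056,0,4,.1],[.514,.099,.056,0,4,.1,26,5]):
    s=least_squares(f,q0,x_scale=[.01,.01,.01,.1,5,.1]+[1]*(len(q0)-6)); print(s.x.round(4),s.fun.reshape(-1,2).round(1).tolist())
E
python3 fit2.py
```

```text
[0.5153 0.0995 0.0593 0.0103 8.1102 0.2385] [[0.2, 0.5], [1.7, -1.2], [0.3, 0.1], [0.7, -0.3], [-1.2, 0.5], [-0.4, 0.1], [0.4, 0.4], [-1.0, 0.1], [-0.6, -0.2]]
[5.15000e-01 9.96000e-02 6.00000e-02 1.01000e-02 7.79200e+00 2.46300e-01
 2.67636e+01 4.07430e+00] [[-0.3, 0.4], [0.4, -0.8], [0.5, -0.1], [0.9, -0.3], [-0.7, 0.7], [-0.4, -0.0], [0.4, 0.7], [-1.0, 0.1], [0.2, -0.6]]
```

```bash
cat >> h.py <<'E'
BP=np.array([.5152,.0994,.0588]); BY=.009
E
python3 - <<'E'
from h import *; from station import r
s=r.observe(); print(inboard(s))
for z in (12,): 
  P,Q=bpose([105,41,z]); print(goal(s,P,Q))
E
```

```text
(array([ 96.9,  34.4, 107.6]), np.float64(90.63), array([-0.0147,  0.0046, -0.9999]), array([-2.51,  1.06, -1.11]))
(array([ 6.1,  9.6, 95.5]), array([-0.84, -0.27,  0.64]))
```

```bash
python3 -m crank '0.05 0.006 0.0096 0.02 -0.8 -0.3 0.6;0.05 0.006 0.0096 0.035 -0.8 -0.3 0.6;0.05 0.006 0.0096 0.05 -0.8 -0.3 0.6;0.05 0.006 0.0096 0.06 -0.8 -0.3 0.6;0.05 0.006 0.0096 0.07 -0.8 -0.3 0.6;0.05 0.006 0.0096 0.078 -0.8 -0.3 0.6;0.05 0.006 0.0096 0.084 -0.8 -0.3 0.6;0.05 0.006 0.0096 0.09 -0.8 -0.3 0.6;0.05 0.006 0.0096 0.095 -0.8 -0.3 0.6;0.05 0.006 0.0096 0.095 -0.8 -0.3 0.6'
python3 - <<'E'
from h import *; from station import r
s=r.observe(); print(inboard(s)); P,Q=bpose([105,41,3]); print(goal(s,P,Q))
for n in ("scene","wrist"):
    p=r.get_image(n); c=p["color"][:,:,::-1]
    if n=="scene": c=cv2.resize(c[90:240,300:450],None,fx=4,fy=4,interpolation=cv2.INTER_CUBIC)
    cv2.imwrite(f"pics/{n}5.png",c)
s=r.observe(); print(inboard(s))
E
```

```text
time_s: 8.25
tcp_pos: [0.604, 0.1358, 0.1218]
eef_rot: [0.677, 0.7, 0.191, 0.126]
force: [0.6, 0.2, -0.7]
opening: 0.647
(array([107.8,  37.2,  14. ]), np.float64(90.18), array([-5.0e-04, -3.1e-03, -1.0e+00]), array([ 0.19,  0.09, -0.91]))
(array([ 3.9, -2.8, 11. ]), array([-0.03,  0.18,  0.18]))
(array([108.1,  37.2,  14.5]), np.float64(90.19), array([ 1.e-04, -3.e-03, -1.e+00]), array([-0.38, -0.18, -1.75]))
```

View pics/wrist5.png

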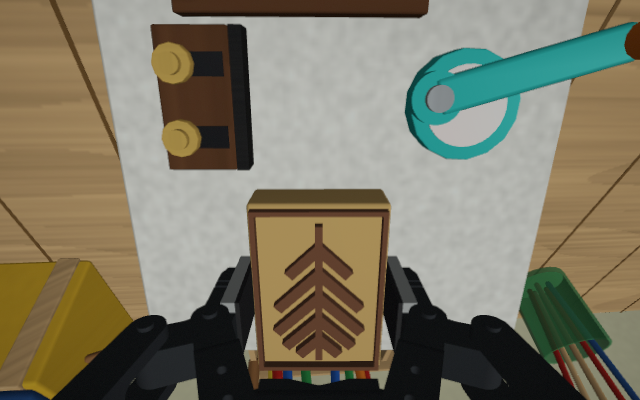

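View pics/scene5.png

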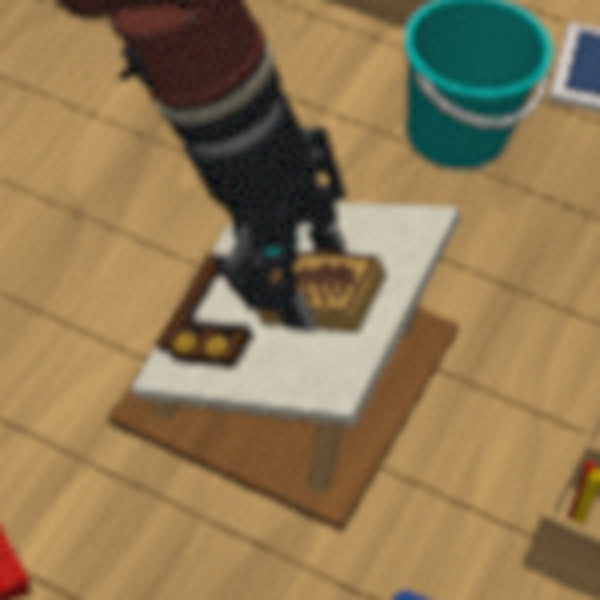

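```bash
python3 -m crank '0.05 0.002 -0.001 0.002 0 0.2 0.2;0.05 0.0038 -0.002 0.004 0 0.2 0.2;0.05 0.0038 -0.002 0.006 0 0.2 0.2;0.05 0.0038 -0.002 0.007 0 0.2 0.2;0.05 0.0038 -0.002 0.008 0 0.2 0.2;0.05 0.0038 -0.002 0.008 0 0.2 0.2;0.05 0.0038 -0.002 0.008 0 0.2 0.2;0.05 0.0038 -0.002 0.008 0 0.2 0.2;0.05 0.0038 -0.002 0.008 0 0.2 0.2;0.05 0.0038 -0.002 0.008 0 0.2 0.2'
python3 - <<'E'
from h import *; from station import r
s=r.observe(); print(inboard(s)); 
p=r.get_image("wrist"); pickle.dump(dict(p),open("w6.pkl","wb"))
c=p["color"][:,:,::-1]
cv2.imwrite(f"pics/w6.png",c)
s=r.observe(); print(inboard(s))
E
```

```text
time_s: 9.35
tcp_pos: [0.6056, 0.1403, 0.1147]
eef_rot: [0.677, 0.699, 0.193, 0.124]
force: [-0.1, 0.5, -0.8]
opening: 0.644
(array([106.1,  41. ,   6.5]), np.float64(89.98), array([ 2.e-04,  4.e-04, -1.e+00]), array([-0.43,  0.47, -0.75]))
(array([106.1,  41. ,   6.5]), np.float64(89.98), array([ 2.e-04,  5.e-04, -1.e+00]), array([ 0.45,  0.42, -0.11]))
```

View pics/w6.png

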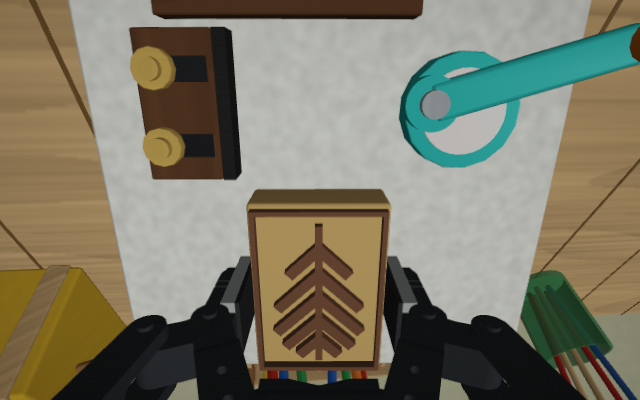

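```bash
python3 - <<'E'
from h import *
W=pickle.load(open('w6.pkl','rb'));M=Rb(BY)
P=lambda x:proj(W,np.array(x)/1e3@M.T+BP).round(1).tolist()
print("fence f=8 base/top x=60:",P([[60,8,0],[60,8,12],[4,8,12]]))
print("cam side",P([[30,73.6,12],[30,73.6,0]]),"pivot",P([[30,82,21]]))
print("block lowcorners",P([[66,13,24],[66,69,24],[66,13,0],[66,69,0]]))
print("block at fence end",P([[40,13,0],[40,69,0]]))
E
```

```text
fence f=8 base/top x=60: [[244.1, 170.0], [238.1, 177.2], [226.6, 26.7]]
cam side [[403.8, 101.4], [397.0, 99.7]] pivot [[433.1, 103.0]]
block lowcorners [[245.5, 200.7], [391.7, 200.6], [256.1, 182.9], [381.0, 182.9]]
block at fence end [[252.6, 124.1], [384.5, 124.1]]
```

```bash
python3 -m crank '0.05 0 0 0.001 0 0 0;0.05 0 0 0.002 0 0 0;0.05 0 0 0.003 0 0 0;0.05 0 0 0.003 0 0 0;0.05 0 0 0.003 0 0 0;0.05 0 0 0.003 0 0 0;0.05 0 0 0.003 0 0 0;0.05 0 0 0.003 0 0 0;0.05 0 0 0.003 0 0 0;0.05 0 0 0.003 0 0 0'
python3 - <<'E'
from h import *; from station import r
s=r.observe(); print(inboard(s),s['wrist_torque']) 
E
```

```text
time_s: 10.4
tcp_pos: [0.6066, 0.1407, 0.1131]
eef_rot: [0.677, 0.699, 0.193, 0.125]
force: [-14.5, -1.9, 19.7]
opening: 0.649
(array([106.3,  41.1,   4.6]), np.float64(90.0), array([ 9.e-04,  2.e-04, -1.e+00]), array([-4.4 ,  0.54, 24.11])) [-0.58374084  1.42413626 -0.0618545 ]
```

```bash
python3 -m crank '0.05 0 0 -0.001 0 0 0;0.05 0 0 -0.001 0 0 0;0.05 0 0 -0.001 0 0 0;0.05 0 0 -0.001 0 0 0;0.05 0 0 -0.001 0 0 0;0.05 0 0 -0.001 0 0 0;0.05 0 0 -0.001 0 0 0;0.05 0 0 -0.001 0 0 0;0.05 0 0 -0.001 0 0 0;0.05 0 0 -0.001 0 0 0'
python3 - <<'E'
from h import *; from station import r
s=r.observe(); print(inboard(s),s['wrist_torque']) 
E
```

```text
time_s: 11.4
tcp_pos: [0.6066, 0.1406, 0.1132]
eef_rot: [0.677, 0.699, 0.193, 0.125]
force: [-5.3, -0.3, 7.2]
opening: 0.646
(array([106.3,  41. ,   4.7]), np.float64(89.99), array([ 5.e-04,  4.e-04, -1.e+00]), array([-1.61,  0.59,  8.74])) [-0.30315419  0.74750658 -0.07234576]
```

```bash
python3 -m crank '0.085 0 0 0 0 0 0;0.085 0 0 0 0 0 0;0.085 0 0 0 0 0 0;0.085 0 0 0 0 0 0;0.085 0 0 0 0 0 0;0.085 0 0 0 0 0 0;0.085 0 0 0 0 0 0;0.085 0 0 0 0 0 0;0.085 0 0 0 0 0 0;0.085 0 0 0 0 0 0'
python3 - <<'E'
from h import *; from station import r
s=r.observe(); print(inboard(s)) 
p=r.get_image("wrist"); pickle.dump(dict(p),open("w7.pkl","wb"))
cv2.imwrite(f"pics/w7.png",p["color"][:,:,::-1])
E
```

```text
time_s: 12.4
tcp_pos: [0.6065, 0.1406, 0.1129]
eef_rot: [0.677, 0.699, 0.193, 0.124]
force: [0.2, 0.6, -0.3]
opening: 0.994
(array([106.1,  41. ,   4.5]), np.float64(89.98), array([ 1.e-04,  4.e-04, -1.e+00]), array([ 0.05,  0.55, -0.45]))
```

View pics/w7.png

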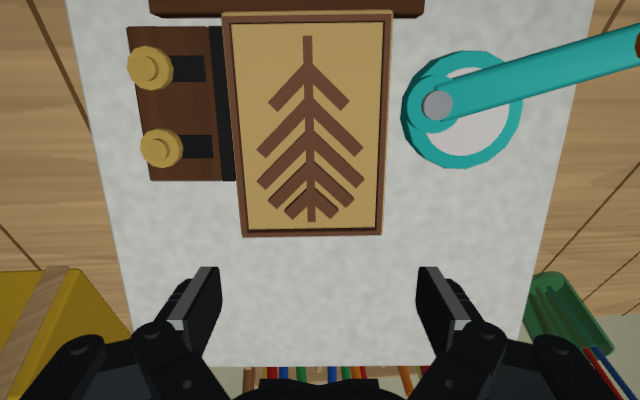

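The block slid onto the ledge with its low end at about y = 15 px. It lies against or near the fence, slightly turned. I'll retreat and go to the knob.

```bash
python3 -m crank '0.085 0 0 -0.02 0 0 0;0.085 0 0 -0.05 0 0 0;0.085 0 0 -0.08 0 0 0;0.06 0 0 -0.1 0 0 -8;0.04 0.02 -0.02 -0.1 0 0 -16;0.04 0.05 -0.04 -0.1 0 0 -24;0.04 0.08 -0.07 -0.1 0 0 -32;0.04 0.1 -0.095 -0.1 0 0 -40;0.04 0.113 -0.097 -0.1 0 0 -48;0.04 0.113 -0.097 -0.1 0 0 -56'
python3 - <<'E'
from h import *; from station import r
s=r.observe(); print(inboard(s)); P,Q=bpose([9,154,105],196.3); print(goal(s,P,Q),s['joint_positions'].round(2))
E
```

```text
time_s: 13.45
tcp_pos: [0.4688, 0.2437, 0.1696]
eef_rot: [0.266, 0.936, 0.112, 0.201]
force: [0.7, -0.4, -0.5]
opening: 0.466
(array([  8.1, 155.6, 104.7]), np.float64(146.44), array([-3.0e-04,  1.8e-03, -1.0e+00]), array([ 0.45, -0.5 , -0.71]))
(array([-1.7, -0.8, -0.3]), array([ 1.000e-01, -3.000e-02, -4.986e+01])) [ 0.38  0.04 -0.77  0.29 -0.07 -0.65]
```

```bash
python3 -m crank '0.04 0 0 0 0 0 -8;0.04 0 0 0 0 0 -16;0.04 0 0 0 0 0 -24;0.04 -0.001 0 0 0 0 -32;0.04 -0.001 -0.001 0 0 0 -40;0.04 -0.001 -0.001 0 0 0 -46.3;0.04 -0.001 -0.001 0 0 0 -46.3;0.04 -0.001 -0.001 0 0 0 -46.3;0.04 -0.001 -0.001 0 0 0 -46.3;0.04 -0.001 -0.001 0 0 0 -46.3'
python3 - <<'E'
from h import *; from station import r
s=r.observe(); print(inboard(s)); P,Q=bpose([9,154,105],196.3); print(goal(s,P,Q),s['joint_positions'].round(2))
p=r.get_image("wrist"); pickle.dump(dict(p),open("w8.pkl","wb"))
cv2.imwrite(f"pics/w8.png",p["color"][:,:,::-1])
E
```

```text
time_s: 14.45
tcp_pos: [0.4702, 0.2407, 0.1697]
eef_rot: [-0.119, 0.966, 0.024, 0.228]
force: [-0.2, -0.1, -1.5]
opening: 0.465
(array([  9.4, 152.6, 104.5]), np.float64(-167.8), array([ 1.e-04,  4.e-04, -1.e+00]), array([-0.83, -0.2 , -1.27]))
(array([ 0. ,  1.5, -0.5]), array([ 0.02,  0.01, -4.1 ])) [ 0.37  0.04 -0.78  0.29 -0.07 -1.46]
```

View pics/w8.png

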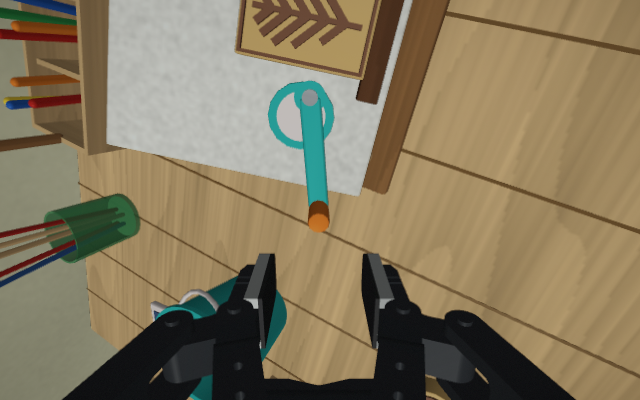

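```bash
python3 - <<'E'
from h import *; from station import r
W=pickle.load(open('w8.pkl','rb'));M=Rb(BY)
P=lambda x:proj(W,np.atleast_2d(x)/1e3@M.T+BP).round(1).tolist()
for a in (.2,.24,.28):
    t=np.radians(120)-a; print(a,P([[30+75*np.cos(t),82+75*np.sin(t),z] for z in (19,45)]),P([30,82,21]))
p=r.get_image("top"); L=r.regions_of(p,"bucket"); print([(d['score'],d['bbox']) for d in L])
c=p['color'][:,:,::-1][120:215,110:320]; cv2.imwrite("pics/t8.png",cv2.resize(c,None,fx=3.8,fy=3.8,interpolation=cv2.INTER_CUBIC))
K=np.array([[p['fx'],0,p['cx']],[0,p['fy'],p['cy']],[0,0,1]],float);Rm=cv2.Rodrigues(np.array(p['rvec'],float))[0];C=-Rm.T@np.array(p['tvec'])
for u in ((159,165),(136,165),(183,165),(159,144),(159,187)):
    n=cv2.undistortPoints(np.array([[u]],float),K,np.array(p['dist']))[0,0]; d=Rm.T@np.r_[n,1]; print(u,(C+d*(.105-C[2])/d[2]).round(3))
E
```

```text
0.2 [[322.4, 207.1], [322.9, 221.6]] [[309.7, 97.1]]
0.24 [[318.2, 207.5], [318.2, 222.0]] [[309.7, 97.1]]
0.28 [[313.9, 207.7], [313.5, 222.2]] [[309.7, 97.1]]
[(0.9, [136.5, 144.4, 47.2, 41.9]), (0.68, [226.8, 136.1, 77.0, 69.0])]
(159, 165) [0.587 0.449 0.105]
(136, 165) [0.586 0.516 0.105]
(183, 165) [0.589 0.381 0.105]
(159, 144) [0.647 0.455 0.105]
(159, 187) [0.526 0.444 0.105]
```

View pics/t8.png

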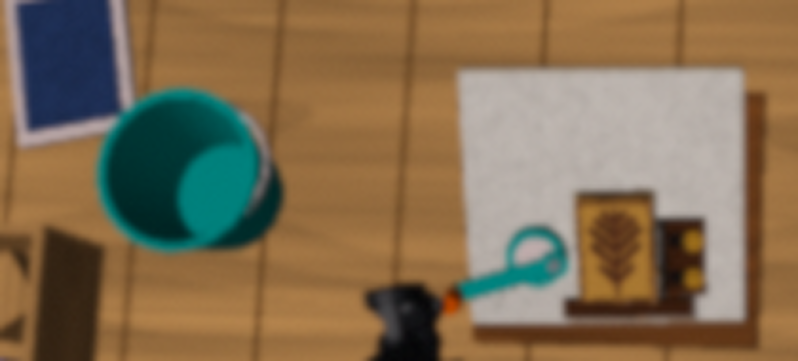

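```bash
python3 -m crank '0.04 0 0.001 0.02 0 0 -4;0.04 0 0.001 0.035 0 0 -4;0.04 0 0.001 0.05 0 0 -4;0.04 0 0.001 0.06 0 0 -4;0.04 0 0.001 0.068 0 0 -4;0.04 0 0.001 0.074 0 0 -4;0.04 0 0.001 0.078 0 0 -4;0.04 0 0.001 0.08 0 0 -4;0.04 0 0.001 0.08 0 0 -4;0.04 0 0.001 0.08 0 0 -4'
python3 - <<'E'
from h import *; from station import r
s=r.observe(); print(inboard(s),s['joint_positions'].round(2))
p=r.get_image("wrist"); pickle.dump(dict(p),open("w9.pkl","wb"))
cv2.imwrite(f"pics/w9.png",p["color"][:,:,::-1])
for i in range(3):
  p=r.get_image("wrist"); print(r.observe()['force'].round(2),r.observe()['time_s'])
E
```

```text
time_s: 15.6
tcp_pos: [0.5049, 0.2499, 0.0984]
eef_rot: [-0.153, 0.961, 0.016, 0.229]
force: [0.2, -0.1, -0.6]
opening: 0.464
(array([  9.3, 153.7,  24.7]), np.float64(-163.72), array([ 4.e-04,  6.e-04, -1.e+00]), array([-0.13, -0.15, -0.64])) [ 0.36  0.23 -0.8   0.08 -0.06 -1.54]
[ 0.57 -0.29 -0.56] 15.7
[ 0.32 -0.19 -0.41] 15.75
[-0.28 -0.09 -0.31] 15.8
```

View pics/w9.png

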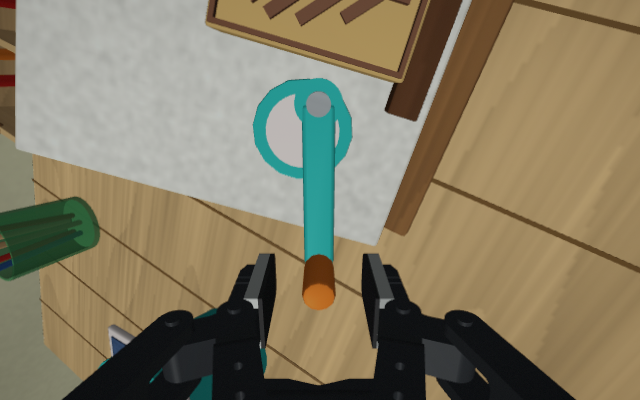

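The knob at (319,275) sits midway between the open fingers. I'll narrow the jaws round it and start the swing.

```bash
python3 -m crank '0.022 0 0 0 0 0 0;0.022 0 0 0 0 0 0;0.022 -0.0039 -0.0001 0 0 0 3;0.022 -0.0078 -0.0004 0 0 0 6;0.022 -0.0117 -0.0009 0 0 0 9;0.022 -0.0156 -0.0016 0 0 0 12;0.022 -0.0194 -0.0026 0 0 0 15;0.022 -0.0232 -0.0037 0 0 0 18;0.022 -0.0269 -0.005 0 0 0 21;0.022 -0.0305 -0.0065 0 0 0 24'
cat > st.py <<'E'
from h import *; from station import r
def rep(s):
    b,h,z,f=inboard(s); M=Rb(BY)
    v=b[:2]-[30,82]; phi=np.degrees(np.arctan2(v[1],v[0]))
    hh=np.radians(h); tx=np.array([np.cos(hh),np.sin(hh)])
    print("t",round(s['time_s'],2),"b",b,"head",h,"rad",np.hypot(*v).round(1),"turnTCP",np.radians(120-phi).round(3),"turnhead",np.radians(210-h%360).round(3),"Fx(tool)",(f[:2]@tx).round(2),"Frad",(f[:2]@[tx[1],-tx[0]]).round(2),"Fz",f[2],"open",round(s['opening']*85.4,1))
rep(r.observe())
E
python3 st.py
```

```text
time_s: 16.8
tcp_pos: [0.5319, 0.2525, 0.1115]
eef_rot: [0.051, 0.972, 0.064, 0.22]
force: [-3.4, 1.7, -0.1]
opening: 0.254
t 16.8 b [ 39.3 156.   24.4] head 172.18 rad 74.6 turnTCP 0.649 turnhead 0.66 Fx(tool) 3.26 Frad 1.43 Fz 1.21 open 21.7
```

```bash
python3 -m crank '0.022 -0.0026 0 0 0 0 2;0.022 -0.0052 -0.0002 0 0 0 4;0.022 -0.0078 -0.0004 0 0 0 6;0.022 -0.0104 -0.0007 0 0 0 8;0.022 -0.013 -0.0011 0 0 0 10;0.022 -0.0156 -0.0016 0 0 0 12;0.022 -0.0181 -0.0022 0 0 0 14;0.022 -0.0194 -0.0026 0 0 0 15;0.022 -0.0207 -0.0029 0 0 0 16;0.022 -0.022 -0.0033 0 0 0 17'
python3 st.py
python3 -m crank '0.022 -0.0007 0 0 0 0 0.5;0.022 -0.0013 0 0 0 0 1;0.022 -0.002 0 0 0 0 1.5;0.022 -0.0026 0 0 0 0 2;0.022 -0.0033 -0.0001 0 0 0 2.5;0.022 -0.0039 -0.0001 0 0 0 3;0.022 -0.0046 -0.0001 0 0 0 3.5;0.022 -0.0052 -0.0002 0 0 0 4;0.022 -0.0059 -0.0002 0 0 0 4.5;0.022 -0.0065 -0.0003 0 0 0 5'
python3 st.py
python3 - <<'E'
from station import r
for i in range(4):
    r.get_image("wrist"); exec(open('st.py').read())
E
```

```text
time_s: 17.8
tcp_pos: [0.552, 0.2465, 0.1207]
eef_rot: [0.194, 0.954, 0.096, 0.209]
force: [-1.5, 2.0, -0.3]
opening: 0.258
t 17.8 b [ 61.4 149.8  24.5] head 155.25 rad 74.7 turnTCP 0.957 turnhead 0.956 Fx(tool) 2.19 Frad 1.19 Fz 0.18 open 22.1
time_s: 18.8
tcp_pos: [0.5576, 0.2434, 0.1231]
eef_rot: [0.235, 0.944, 0.105, 0.205]
force: [-1.1, 2.9, 0.4]
opening: 0.256
t 18.8 b [ 67.4 146.6  24.5] head 150.24 rad 74.6 turnTCP 1.048 turnhead 1.043 Fx(tool) 2.19 Frad 2.14 Fz 0.54 open 21.9
t 18.85 b [ 67.5 146.6  24.5] head 150.21 rad 74.7 turnTCP 1.05 turnhead 1.044 Fx(tool) 2.2 Frad 1.07 Fz 0.83 open 21.8
t 18.9 b [ 67.5 146.6  24.5] head 150.26 rad 74.7 turnTCP 1.05 turnhead 1.043 Fx(tool) 1.15 Frad 1.97 Fz -0.15 open 22.0
t 18.95 b [ 67.6 146.6  24.5] head 150.28 rad 74.7 turnTCP 1.051 turnhead 1.042 Fx(tool) 1.44 Frad 1.79 Fz 0.37 open 21.9
t 19.0 b [ 67.5 146.6  24.5] head 150.28 rad 74.7 turnTCP 1.05 turnhead 1.042 Fx(tool) 1.24 Frad 1.53 Fz 0.33 open 22.1
```

```bash
python3 -m crank '0.022 -0.0013 0 0 0 0 1;0.022 -0.0026 0 0 0 0 2;0.022 -0.0039 -0.0001 0 0 0 3;0.022 -0.0052 -0.0002 0 0 0 4;0.022 -0.0065 -0.0003 0 0 0 5;0.022 -0.0078 -0.0004 0 0 0 6;0.022 -0.0091 -0.0006 0 0 0 7;0.022 -0.0104 -0.0007 0 0 0 8;0.022 -0.0111 -0.0008 0 0 0 8.5;0.022 -0.0117 -0.0009 0 0 0 9'
python3 st.py
python3 - <<'E'
from h import *;from station import r
p=r.get_image("wrist");cv2.imwrite("pics/w10.png",p["color"][:,:,::-1]); exec(open('st.py').read())
p=r.get_image("top");c=p['color'][:,:,::-1][125:220,215:325];cv2.imwrite("pics/t10.png",cv2.resize(c,None,fx=5.7,fy=5.7,interpolation=cv2.INTER_CUBIC)); exec(open('st.py').read())
E
```

```text
time_s: 20.0
tcp_pos: [0.5667, 0.2369, 0.1268]
eef_rot: [0.308, 0.923, 0.12, 0.196]
force: [-1.0, 1.9, -0.1]
opening: 0.257
t 20.0 b [ 77.1 140.   24.5] head 141.24 rad 74.7 turnTCP 1.206 turnhead 1.2 Fx(tool) 1.91 Frad 0.98 Fz 0.14 open 22.0
t 20.05 b [ 77.2 140.   24.5] head 141.22 rad 74.8 turnTCP 1.207 turnhead 1.2 Fx(tool) 0.85 Frad 0.71 Fz -0.05 open 22.1
t 20.1 b [ 77.2 140.   24.5] head 141.26 rad 74.8 turnTCP 1.207 turnhead 1.2 Fx(tool) 1.52 Frad 0.34 Fz 0.93 open 22.2
```

View pics/w10.png

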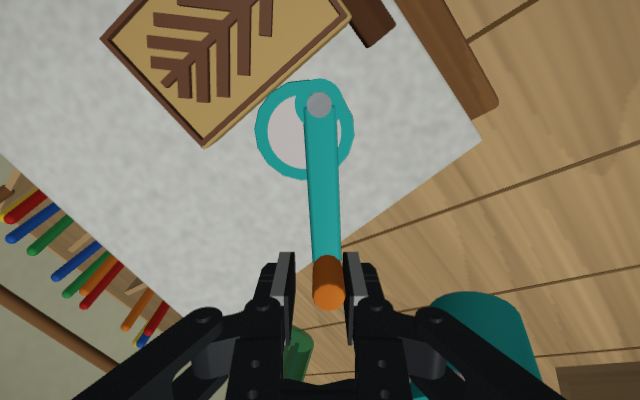

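```bash
cat > av.py <<'E'
from h import *; from station import r
F=[]
for i in range(5):
    r.get_image("wrist"); s=r.observe(); F.append(inboard(s)[3])
f=np.mean(F,0); h=np.radians(inboard(s)[1]); print("mean Fx",(f[0]*np.cos(h)+f[1]*np.sin(h)).round(2),"Frad",(f[0]*np.sin(h)-f[1]*np.cos(h)).round(2))
exec(open('st.py').read())
E
python3 -m crank '0.022 -0.0007 0 0 0 0 0.5;0.022 -0.0013 0 0 0 0 1;0.022 -0.002 0 0 0 0 1.5;0.022 -0.0026 0 0 0 0 2;0.022 -0.0033 -0.0001 0 0 0 2.5;0.022 -0.0039 -0.0001 0 0 0 3;0.022 -0.0046 -0.0001 0 0 0 3.5;0.022 -0.0052 -0.0002 0 0 0 4;0.022 -0.0052 -0.0002 0 0 0 4;0.022 -0.0052 -0.0002 0 0 0 4'
python3 av.py
python3 -m crank '0.022 -0.0007 0 0 0 0 0.5;0.022 -0.0013 0 0 0 0 1;0.022 -0.002 0 0 0 0 1.5;0.022 -0.0026 0 0 0 0 2;0.022 -0.0033 -0.0001 0 0 0 2.5;0.022 -0.0039 -0.0001 0 0 0 3;0.022 -0.0039 -0.0001 0 0 0 3;0.022 -0.0039 -0.0001 0 0 0 3;0.022 -0.0039 -0.0001 0 0 0 3;0.022 -0.0039 -0.0001 0 0 0 3'
python3 av.py
```

```text
time_s: 21.1
tcp_pos: [0.5704, 0.2335, 0.1282]
eef_rot: [0.34, 0.912, 0.127, 0.192]
force: [-1.8, 1.6, 0.7]
opening: 0.262
mean Fx 1.37 Frad 0.38
t 21.35 b [ 81.2 136.7  24.5] head 137.28 rad 74.9 turnTCP 1.276 turnhead 1.269 Fx(tool) 1.03 Frad 0.2 Fz 0.98 open 21.9
time_s: 22.35
tcp_pos: [0.5731, 0.2308, 0.1292]
eef_rot: [0.364, 0.903, 0.132, 0.188]
force: [-1.5, 0.5, 0.6]
opening: 0.26
mean Fx 1.33 Frad 0.07
t 22.6 b [ 83.9 133.9  24.5] head 134.28 rad 74.8 turnTCP 1.328 turnhead 1.322 Fx(tool) 1.84 Frad 0.52 Fz 2.39 open 22.0
```

```bash

python3 -m crank '0.022 -0.0007 0 0 0 0 0.5;0.022 -0.0013 0 0 0 0 1;0.022 -0.002 0 0 0 0 1.5;0.022 -0.0026 0 0 0 0 2;0.022 -0.0033 -0.0001 0 0 0 2.5;0.022 -0.0039 -0.0001 0 0 0 3;0.022 -0.0039 -0.0001 0 0 0 3;0.022 -0.0039 -0.0001 0 0 0 3;0.022 -0.0039 -0.0001 0 0 0 3;0.022 -0.0039 -0.0001 0 0 0 3'
python3 av.py
```

```text
time_s: 23.6
tcp_pos: [0.5755, 0.228, 0.1301]
eef_rot: [0.387, 0.893, 0.137, 0.185]
force: [-1.6, 0.8, 1.1]
opening: 0.26
mean Fx 1.89 Frad 0.09
t 23.85 b [ 86.5 131.1  24.5] head 131.28 rad 74.9 turnTCP 1.379 turnhead 1.374 Fx(tool) 1.89 Frad -0.04 Fz 1.39 open 21.9
```

```bash

python3 -m crank '0.022 -0.0007 0 0 0 0 0.5;0.022 -0.0013 0 0 0 0 1;0.022 -0.002 0 0 0 0 1.5;0.022 -0.0026 0 0 0 0 2;0.022 -0.0026 0 0 0 0 2;0.022 -0.0026 0 0 0 0 2;0.022 -0.0026 0 0 0 0 2;0.022 -0.0026 0 0 0 0 2;0.022 -0.0026 0 0 0 0 2;0.022 -0.0026 0 0 0 0 2'
python3 av.py
```

```text
time_s: 24.85
tcp_pos: [0.5771, 0.2261, 0.1306]
eef_rot: [0.403, 0.886, 0.14, 0.182]
force: [-2.2, 2.0, 0.4]
opening: 0.26
mean Fx 2.73 Frad -0.39
t 25.1 b [ 88.1 129.1  24.5] head 129.28 rad 74.8 turnTCP 1.413 turnhead 1.409 Fx(tool) 2.69 Frad 0.02 Fz 1.03 open 22.2
```

```bash

python3 -m crank '0.022 -0.0007 0 0 0 0 0.5;0.022 -0.0013 0 0 0 0 1;0.022 -0.002 0 0 0 0 1.5;0.022 -0.0026 0 0 0 0 2;0.022 -0.0026 0 0 0 0 2;0.022 -0.0026 0 0 0 0 2;0.022 -0.0026 0 0 0 0 2;0.022 -0.0026 0 0 0 0 2;0.022 -0.0026 0 0 0 0 2;0.022 -0.0026 0 0 0 0 2'
python3 av.py
```

```text
time_s: 26.1
tcp_pos: [0.5787, 0.2241, 0.1312]
eef_rot: [0.418, 0.879, 0.143, 0.18]
force: [-2.8, 2.2, 0.6]
opening: 0.259
mean Fx 3.35 Frad -0.38
t 26.35 b [ 89.8 127.1  24.5] head 127.28 rad 74.9 turnTCP 1.448 turnhead 1.444 Fx(tool) 2.84 Frad -0.74 Fz 1.82 open 21.8
```

```bash

python3 -m crank '0.022 -0.0007 0 0 0 0 0.5;0.022 -0.0013 0 0 0 0 1;0.022 -0.002 0 0 0 0 1.5;0.022 -0.0026 0 0 0 0 2;0.022 -0.0026 0 0 0 0 2;0.022 -0.0026 0 0 0 0 2;0.022 -0.0026 0 0 0 0 2;0.022 -0.0026 0 0 0 0 2;0.022 -0.0026 0 0 0 0 2;0.022 -0.0026 0 0 0 0 2'
python3 av.py
```

```text
time_s: 27.35
tcp_pos: [0.5802, 0.2221, 0.1317]
eef_rot: [0.434, 0.871, 0.146, 0.177]
force: [-4.2, 1.8, 0.4]
opening: 0.258
mean Fx 3.5 Frad -1.26
t 27.6 b [ 91.4 125.1  24.5] head 125.29 rad 75.0 turnTCP 1.482 turnhead 1.478 Fx(tool) 2.94 Frad -1.21 Fz 1.59 open 21.7
```

```bash
sed -i 's/range(5)/range(10)/' av.py
python3 -m crank '0.022 -0.0005 0 0 0 0 0.4;0.022 -0.001 0 0 0 0 0.8;0.022 -0.0015 0 0 0 0 1.2;0.022 -0.002 0 0 0 0 1.5;0.022 -0.002 0 0 0 0 1.5;0.022 -0.002 0 0 0 0 1.5;0.022 -0.002 0 0 0 0 1.5;0.022 -0.002 0 0 0 0 1.5;0.022 -0.002 0 0 0 0 1.5;0.022 -0.002 0 0 0 0 1.5'
python3 av.py
python3 - <<'E'
from h import *;from station import r
p=r.get_image("wrist");cv2.imwrite("pics/w11.png",p["color"][:,:,::-1])
E
```

```text
time_s: 28.6
tcp_pos: [0.5813, 0.2206, 0.132]
eef_rot: [0.445, 0.866, 0.149, 0.175]
force: [-4.8, 2.6, -0.4]
opening: 0.26
mean Fx 4.55 Frad -1.7
t 29.1 b [ 92.4 123.5  24.5] head 123.77 rad 74.9 turnTCP 1.508 turnhead 1.505 Fx(tool) 4.54 Frad -1.48 Fz 3.25 open 22.1
```

View pics/w11.png

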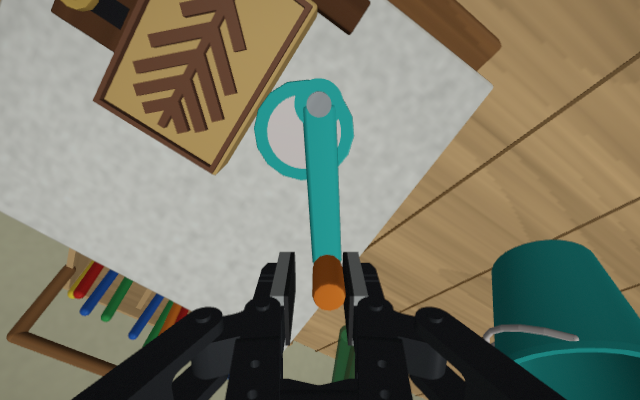

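```bash

python3 -m crank '0.022 -0.0004 0 0 0 0 0.3;0.022 -0.0007 0 0 0 0 0.5;0.022 -0.001 0 0 0 0 0.8;0.022 -0.001 0 0 0 0 0.8;0.022 -0.001 0 0 0 0 0.8;0.022 -0.001 0 0 0 0 0.8;0.022 -0.001 0 0 0 0 0.8;0.022 -0.001 0 0 0 0 0.8;0.022 -0.001 0 0 0 0 0.8;0.022 -0.001 0 0 0 0 0.8'
python3 av.py
```

```text
time_s: 30.15
tcp_pos: [0.5817, 0.2198, 0.1322]
eef_rot: [0.451, 0.862, 0.15, 0.174]
force: [-3.4, 3.3, 0.8]
opening: 0.256
mean Fx 4.82 Frad -1.72
t 30.65 b [ 92.9 122.7  24.5] head 122.97 rad 74.9 turnTCP 1.52 turnhead 1.519 Fx(tool) 4.95 Frad -1.58 Fz 1.31 open 22.1
```

Tangential push is 4.8 N against about 1.4 N free, so +3.4 N, which is snug. I'll centre the jaws on the knob, lift off and look.

```bash

python3 -m crank '0.022 0.001 0 0 0 0 0;0.022 0.002 0 0 0 0 0;0.022 0.003 0 0 0 0 0;0.026 0.004 0 0 0 0 0;0.03 0.004 0 0 0 0 0;0.03 0.004 0 -0.01 0 0 0;0.03 0.004 0 -0.02 0 0 0;0.03 0.004 0 -0.035 0 0 0;0.03 0.004 0 -0.055 0 0 0;0.03 0.004 0 -0.08 0 0 0'
python3 -m crank '0.03 0 0 -0.02 0 0 0;0.03 0 0.02 -0.03 0 0 0;0.03 0 0.03 -0.03 0 0 0;0.03 0 0.03 -0.03 0 0 0;0.03 0 0.03 -0.03 0 0 0;0.03 0 0.03 -0.03 0 0 0;0.03 0 0.03 -0.03 0 0 0;0.03 0 0.03 -0.03 0 0 0;0.03 0 0.03 -0.03 0 0 0;0.03 0 0.03 -0.03 0 0 0'
python3 - <<'E'
from h import *;from station import r
exec(open('st.py').read())
for n in ("wrist","top","scene"):
    p=r.get_image(n);c=p["color"][:,:,::-1]
    cv2.imwrite(f"pics/{n}12.png",c); pickle.dump(dict(p),open(n+"12.pkl","wb"))
E
```

```text
time_s: 31.65
tcp_pos: [0.5442, 0.2146, 0.2041]
eef_rot: [0.451, 0.862, 0.15, 0.174]
force: [0.2, 1.0, 0.9]
opening: 0.346
time_s: 32.65
tcp_pos: [0.5536, 0.2282, 0.2423]
eef_rot: [0.451, 0.862, 0.15, 0.174]
force: [-0.5, -0.9, -0.2]
opening: 0.354
t 32.65 b [116.  142.2 134.4] head 122.98 rad 105.0 turnTCP 1.484 turnhead 1.519 Fx(tool) -0.47 Frad -0.93 Fz 0.15 open 30.2
```

View pics/wrist12.png

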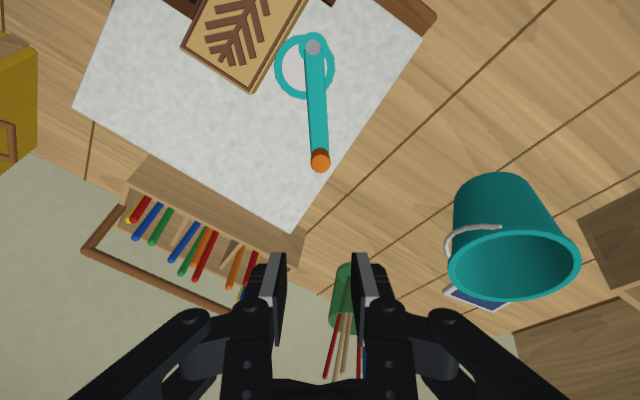

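View pics/top12.png

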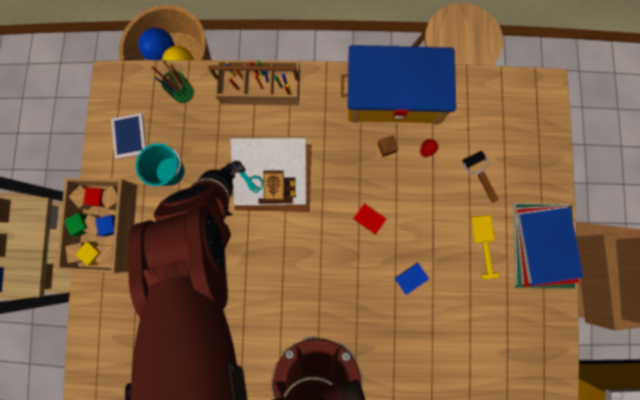

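```bash
python3 - <<'E'
from h import *;from station import r
P,Q=bpose([110,45,140]); print(goal(r.observe(),P,Q))
E
```

```text
(array([-78.3, -58. ,  -5.5]), array([ 1.000e-02, -2.000e-02,  3.298e+01]))
```

```bash
python3 -m crank '0.03 -0.01 0 -0.01 0 0 4;0.03 -0.02 -0.01 -0.01 0 0 8;0.03 -0.03 -0.02 -0.01 0 0 12;0.03 -0.045 -0.03 -0.01 0 0 18;0.03 -0.06 -0.045 -0.01 0 0 24;0.03 -0.07 -0.055 -0.01 0 0 30;0.03 -0.078 -0.058 -0.006 0 0 33;0.03 -0.078 -0.058 -0.006 0 0 33;0.03 -0.078 -0.058 -0.006 0 0 33;0.03 -0.078 -0.058 -0.006 0 0 33'
python3 - <<'E'
from h import *;from station import r
p=r.get_image("wrist");c=p["color"][:,:,::-1]; pickle.dump(dict(p),open("w13.pkl","wb"))
cv2.imwrite("pics/w13.png",cv2.resize(c[0:200,150:420],None,fx=2.9,fy=2.9,interpolation=cv2.INTER_CUBIC)); print(c.shape)
E
```

```text
time_s: 33.8
tcp_pos: [0.5505, 0.1316, 0.2368]
eef_rot: [0.677, 0.699, 0.193, 0.125]
force: [-0.6, 0.1, 0.8]
opening: 0.347
(400, 640, 3)
```

View pics/w13.png

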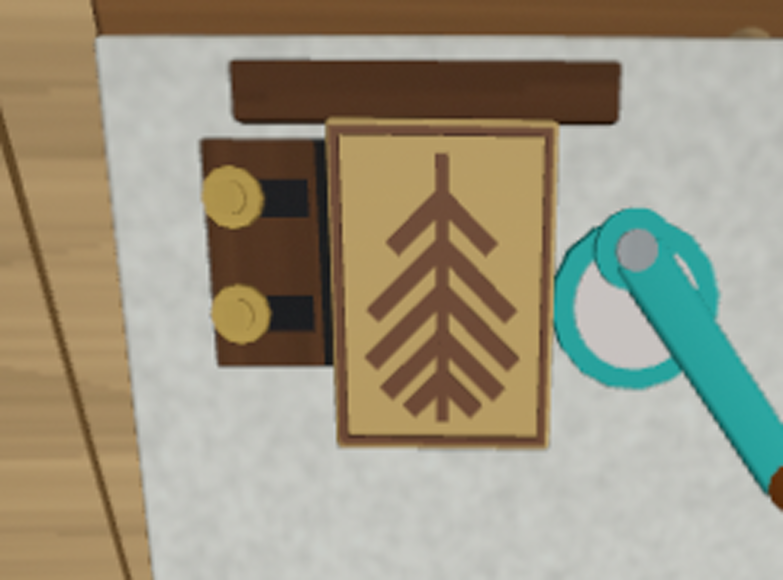

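```bash
python3 - <<'E'
from h import *
W=pickle.load(open('w13.pkl','rb'));M=Rb(BY)
u=(np.array([(327,119),(556,121),(549,447),(338,445)],float)+.5)/2.9-.5+[150,0]
B=np.array([[-40,-28,24],[-40,28,24],[40,28,24],[40,-28,24]])
def g(q):
    X=B@R.from_euler('z',q[2]).as_matrix().T+[q[0],q[1],0]
    return (proj(W,X/1e3@M.T+BP)-u).ravel()
s=least_squares(g,[40,36,0],x_scale=[1,1,.01]); print(s.x.round(3),np.degrees(s.x[2]).round(2),s.fun.round(1))
uk=(np.array([(618,122),(232,123),(637,249)],float)+.5)/2.9-.5+[150,0]
print((proj(W,np.array([[0,78,10],[0,-18,10],[30,82,21]])/1e3@M.T+BP)-uk).round(1))
E
```

```text
[ 4.0177e+01  3.3989e+01 -7.0000e-03] -0.43 [-1.3 -1.1  1.3 -1.   0.5  1.3 -0.5  1.4]
[[ 0.3  0.2]
 [ 1.  -0.3]
 [-0.5 -0. ]]
```

```bash
python3 -c "
from station import r
print(r.close_job())"
```

```text
the job is handed in; nothing more can be done
None
```

The leaf block is seated on the ledge and held against the side fence by the cam, and I've handed the job in at about 34 s of the 72 s. The verdict isn't reported.

- **Placing:** I set the block down face up and lengthways, with its centre about 106 mm up the board and its low end about 65 mm above the ledge. I lowered it until it touched and let go, and it slid down onto the ledge by itself.
- **Touchdown force:** The first contact read 24 N at the wrist. I eased that to about 9 N before opening the gripper.
- **Cam:** I swung the knob clockwise until the push rose from about 1.4 N free to about 4.8 N. That is +3.4 N, inside the 3–4 N snug range and well under the 5.5 N that counts as forced. Then I backed off and lifted clear.
- **Last checks:** The final wrist picture puts the block at board x = 40.2, y = 34 mm, turned 0.4 deg, with the cam touching it. That fits a fence setting of about 7.5 mm with the rubber pressed in about 1.5 mm. The knob's turn of about 1.47 rad roughly agrees with the 1.43 rad I get from the block's position.
- **Rest of the bench:** In the last top picture everything else I could see was in its place. The arm hid the spot where the hand stamp lies, but it was never near it.

Two things were less certain:
- **Force readings:** They were noisy, about 0.5 N each, so I averaged 5 to 10 per step.
- **Block corners:** They fitted the pictures only to 1–3 pixels, probably because of its rounded edges.

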